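# Set the easel leg to its length mark and clamp it

### The job

Lift the loose lid off the wooden box by its knob and lay it flat on the bench beside the box, without dropping it and without shifting the toys, cup or tool box around. Then draw the spring-loaded easel leg in the box out until its T-shaped foot is level with the metal length pointer, hold it there with the cam lever still open for a moment, and only then swing the cam lever shut flat against the leg. Finish while still holding the leg at the mark with the lever shut: do not let go.

Things in the scene. Friction and masses are not known exactly. Their poses are not given: they have to be found in the camera images.
- case: Fixed wooden box, 232 x 172 mm outside, 60 mm high, open on top (lid on at first), walls and floor 6 mm thick. Origin: centre of its underside; x: its long direction, in which the leg is drawn out; z up. At its -x end a black block (25 mm along x, 50 mm wide, top 52 mm up) carries a thin fixed tube along x, in mid-box, axis 34 mm up, on which the leg slides.
- lid: Loose wooden lid, about 0.28 kg: plate 232 x 172 x 8 mm over a 4 mm thick panel (208 x 148 mm) that drops into the box with 6 mm of play. Origin: centre of the panel's underside, so z reads 0 when it lies flat on the bench, 56 mm when on the box.
- lid_knob (a point): Middle of the wooden knob on the centre of the lid, 36 mm above the lid's underside (24 mm above the top of the plate). The knob's head is 28 mm in diameter and 20 mm high (28 to 48 mm above the lid's underside), on a 16 mm stem.
- leg: Sliding easel leg: grey round sleeve (22 mm diameter) with a black collar at its -x end and a dark T-foot at its +x end. Foot: plate 10 mm thick along x, 96 mm wide across (y +-48 mm), 34 mm high. Origin: centre of the foot, on the sleeve's axis, 34 mm above the bench; axes parallel to the box's. Sleeve: x = 0 to -82 mm, collar -67 to -87 mm. Slides along x only.
- cam_lever (a joint): Cam lever angle, rad: 0 = shut, along the leg's +y side; at first 0.2 to 0.28 (limit 0.30), tip swung out to +y, its outer edge up to 39 mm from the sleeve's axis. It stays where it is left; about 2 N at the tip moves it. Fingers astride sleeve and lever near the foot shut it by closing: one on the bare sleeve, one on the lever.
- pointer (a point): The length mark: middle of a fixed upright metal pointer, plate 5 mm thick along the box's x axis, 48 mm high, with a 24 mm wide back, on the box floor at the -y wall (nose 60 mm from the leg's axis, 12 mm clear of the foot). Axes parallel to the box's. The leg is at its mark when the foot's middle is level with it along x, 30 to 65 mm from the leg's start.
- dump_truck: Bystander: red plastic toy dump truck, 150 mm long, 92 mm high; origin at its underside.
- hard_hat: Bystander: yellow toy hard hat, 190 mm across, 88 mm high; origin at its underside.
- cup: Bystander: aluminium cup, 72 mm across, 85 mm high; origin at its underside.
- tool_box: Bystander: grey plastic tool box with a clasp and a handle, 126 x 226 mm, 131 mm high; origin at its underside.
- foot_face (a point): Middle of the T-foot's -x face (5 mm from the leg's origin). Open fingers that straddle the sleeve can push here, beside the sleeve, to draw the leg out (+x). It starts fully in, and travels up to 75 mm. A spring pulls it back in, 1.6 N at first to 3.1 N at full length (friction 0.3 N), even with the lever shut: it stays out only while held.
- lever_pivot (a point): Cam lever's upright pivot on the collar, 77 mm to -x and 16.5 mm to +y of the leg's origin, at the height of the sleeve's axis. The lever is a steel bar 66 mm long from here towards the foot, 7 mm thick, 20 mm high. Shut, it covers y = +13 to +20 mm, so bare sleeve side (y = -11) and lever together are 31 mm wide.

How it is judged:
By the outcome, as a careful person would: the job done as asked, in the order asked, and still so for the second after the job is handed in, while the arm keeps its last pose, push and grip.
It also fails if it takes over 58 s, if anything falls off the work surface, if the arm or the gripper's body presses on something with over 40 N, if the wrist force passes 120 N, or if a joint passes its speed limit or range.

### The arm

A 6-joint arm with a two-finger parallel gripper is mounted at the origin on the work surface. World frame = base frame: x ahead of the robot, y to its left, z up, the work surface at z = 0. Lengths are in m, angles in rad, forces in N, time in s.
With the tool pointing down it reaches from about 0.35 to 0.85 m from the base axis. Payload 8.1 kg.
Tool frame: the origin (TCP) lies midway between the tips of the shut fingers; the grasp point (between the pads) lies robot.grip_depth behind it (robot.grip_depth is the distance from the TCP to the grasp point, in m); z points along the fingers, y is the line along which they close (so a half turn about z gives the same grasp; the last joint's range is limited). The gripper opens to 93 mm and grips with 3 to 60 N. Pads are 15 mm wide; open, the fingers measure 128 mm over their backs; the gripper's body (75 mm by 188 mm) begins 65 mm behind the grasp point.
Start: joints at [1.015, 0.13, 1.488, -0, 1.523, -0.085], TCP at [0.272, 0.535, 0.219] pointing down, gripper open.
Joint ranges: [-2.96, 2.96], [-0.89, 2.26], [0.02, 2.5], [-1.34, 4.48], [0, 2.73], [-2.66, 2.66]. Speed limits (rad/s): [2.39, 2.39, 2.79, 3.14, 3.14, 3.14].

### API

Orientations are given as a rotation vector (axis times angle).
In Python, from plant import robot gives the robot as it stands.
- The arm moves only by the tool carry_out, never from a script. Its argument "rows" is a list of rows, each a list of 6 numbers: the shift along the tool's x, y, z in m, then the turn, a rotation vector about the tool's x, y, z in degrees. A call has 1 to 12 rows; each row is the pose to reach, as a shift and turn from the pose commanded when the call began, along the tool's axes at that moment; what a row does not reach only later rows make up. A row lasts 1/8 s, in which the tool goes at most 62.5 mm and 10.7 degrees, less where a joint would pass 70% of its speed; a pose out of reach is approached as far as the arm can. A call with a gripper value outside its range is refused whole. "jaw" is the closure in counts, from 0 (fully open) to 255 (shut), set as the call begins (left out, the last holds). The fingers move at their own pace and stop on an object; "force" is the grip in N (left out, the last holds). Time passes only in rows, so rows that repeat a pose let the fingers close. It gives the time, the measured TCP pose, the force, the opening and the grip force at its end, in the units of the state.
- robot.read_state(): the state, without advancing time (a new reading comes with each control period).
- robot.read_camera(name): name is "scene" or "top" or "wrist"; returns the picture (420x560x3 uint8, red, green, blue); there is no depth.
- robot.camera_model(name): a dict with "fx", "fy", "cx", "cy" (pixels), "dist" ([k1, k2, p1, p2, k3] as OpenCV has them; the pictures are not rectified), "R" (3x3) and "t" (3): a world point X has camera coordinates R X + t; the wrist camera has in their place "mount" (4x4, takes a point from camera to tool coordinates, whose origin is the TCP and whose axes are the flange's). Camera axes: x right, y down, z forward; pixel columns grow to the right and rows downward; lengths in m; the calibration is good to about 2 mm. A picture is of the moment at which its call begins: read the wrist's pose just before it. camera_model takes no time and is no camera call.
- robot.close_job(): hands the job in; it is judged then, once.
Trained networks look in the newest picture that a camera, given by its name, has taken for a name from the list of things; names that differ only in an ending like _2 or _b are one class to them, and where a whole thing is asked for, a point or a joint stands for the part that bears it (a point fixed in the world has none). Each returns a list of dicts, best first, with "conf" (0 to 1); they miss things now and then, are a little off and sometimes report something else, mostly with a low value. They report only what shows in the picture. A call takes as long as a camera call.
- robot.outline_of(camera, target): "pixels" (420x560 bool, what is visible of it) and "pixel" ([column, row] in pixels, amid what is visible of it).
The state is a dict: "t": time; "q": joint angles; "dq": joint speeds; "joint_torque": joint torques, N m; "tool_pos": TCP position; "orientation": TCP orientation; "force": force on the tool from outside, world axes, zero at the start; "wrist_torque": the same for the moment, N m; "opening": finger opening in m; "gripper_force": force on a finger pad.
Only numpy, scipy, OpenCV 4.12 (cv2) and the standard library are available. Lean on these libraries where they do the work, as an engineer would, in place of code of your own. Each camera call takes 0.05 s, during which the arm holds its last target. There are 200 camera calls.

## Working session

There is one attempt and no reset: what is moved stays moved. The work goes in short steps, Python scripts to look and compute and a tool call to move; the robot and the scene stay as the last step left them, time stands still between calls to the robot, and variables do not carry over. Pictures are saved under pics/ and viewed, at most 10 in all, crops included, and the job is handed in when it is done.

Besides the shell and the picture viewer there is one more tool, called after ">>>" by a JSON object that holds its "name" and its "arguments", one argument or row to a line. carry_out: Moves the arm, as the interface text tells. Its arguments: {"type":"object","properties":{"rows":{"type":"array"},"jaw":{"type":"number"},"force":{"type":"number"}},"required":["rows"]}

```bash
ls; mkdir -p pics; cat > h.py <<'E'
import numpy as np, cv2
from plant import robot
from scipy.spatial.transform import Rotation as Ro
def cam(n):
    m=robot.camera_model(n); K=np.array([[m['fx'],0,m['cx']],[0,m['fy'],m['cy']],[0,0,1]]); d=np.array(m['dist'],float)
    if n=='wrist':
        s=robot.read_state(); T=np.eye(4); T[:3,:3]=Ro.from_rotvec(s['orientation']).as_matrix(); T[:3,3]=s['tool_pos']
        T=np.linalg.inv(T@np.array(m['mount'])); return K,d,T[:3,:3],T[:3,3]
    return K,d,np.array(m['R']),np.array(m['t'])
def toplane(c,px,z):
    K,d,R,t=c; u=cv2.undistortPoints(np.array(px,float).reshape(-1,1,2),K,d).reshape(-1,2)
    r=np.c_[u,np.ones(len(u))]@R; C=-R.T@t
    return C+r*((z-C[2])/r[:,2])[:,None]
def proj(c,X):
    K,d,R,t=c; return cv2.projectPoints(np.array(X,float).reshape(-1,1,3),cv2.Rodrigues(R)[0],t,K,d)[0].reshape(-1,2)
def shot(n,f):
    im=robot.read_camera(n); cv2.imwrite('pics/'+f,im[:,:,::-1]); return im
E
python3 - <<'E'
from h import *
a=shot('top','top0.png');o={}
c=cam('top')
for n in ['lid','lid_knob','dump_truck','hard_hat','cup','tool_box','case']:
    r=robot.outline_of('top',n)
    if r:
        r=r[0]; z={'lid':.068,'lid_knob':.1}.get(n,.08)
        cs=cv2.findContours(r['pixels'].astype(np.uint8),0,2)[0]; cn=max(cs,key=cv2.contourArea)
        bx=cv2.boxPoints(cv2.minAreaRect(cn)); P=toplane(c,bx,z)
        print(n,r['conf'],r['pixel'],toplane(c,[r['pixel']],z).round(3),P[:,:2].round(3).tolist())
s=robot.read_state();print(s['tool_pos'],s['orientation'],robot.grip_depth,s['opening'])
print(Ro.from_rotvec(s['orientation']).as_matrix().round(3), -c[2].T@c[3]); print(robot.camera_model('wrist')['mount'])
b=shot('scene','scene0.png')
E
```

```text
pics
lid 0.98 [255.0, 234.6] [[0.533 0.051 0.068]] [[0.472, 0.18], [0.641, 0.148], [0.593, -0.083], [0.425, -0.047]]
lid_knob 0.95 [252.8, 233.5] [[0.533 0.056 0.1  ]] [[0.47, 0.177], [0.638, 0.144], [0.588, -0.083], [0.422, -0.046]]
dump_truck 0.7 [251.6, 157.0] [[0.767 0.067 0.08 ]] [[0.728, 0.145], [0.867, 0.071], [0.819, -0.011], [0.682, 0.064]]
hard_hat 0.82 [90.3, 247.0] [[0.486 0.531 0.08 ]] [[0.588, 0.636], [0.591, 0.458], [0.398, 0.444], [0.396, 0.619]]
cup 0.69 [306.6, 153.6] [[ 0.781 -0.1    0.08 ]] [[0.82, -0.067], [0.821, -0.137], [0.737, -0.138], [0.736, -0.068]]
tool_box 0.9 [464.4, 248.1] [[ 0.504 -0.565  0.08 ]] [[0.602, -0.469], [0.635, -0.631], [0.403, -0.66], [0.372, -0.503]]
case 0.73 [255.2, 232.7] [[0.537 0.05  0.08 ]] [[0.468, 0.177], [0.639, 0.147], [0.593, -0.082], [0.424, -0.048]]
[0.27211416 0.53466171 0.21847808] [-7.32736087e-01 -3.05485637e+00  4.37364678e-04] 0.0188 0.09307187749289454
[[-0.891  0.454 -0.   ]
 [ 0.454  0.891 -0.   ]
 [ 0.    -0.    -1.   ]] [ 0.39787738 -0.02306945  1.53845902]
[[ 1.09258770e-03 -9.69391978e-01 -2.45515783e-01  6.73728758e-02]
 [ 9.99997789e-01  1.50026558e-03 -1.47346998e-03 -1.98002286e-05]
 [ 1.79670885e-03 -2.45513630e-01  9.69391474e-01 -1.64881098e-01]
 [ 0.00000000e+00  0.00000000e+00  0.00000000e+00  1.00000000e+00]]
```

View pics/top0.png

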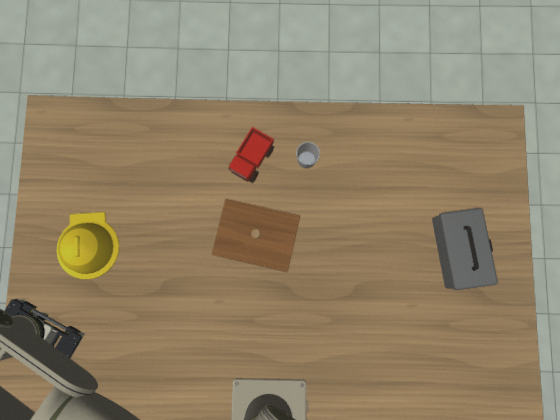

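View pics/scene0.png

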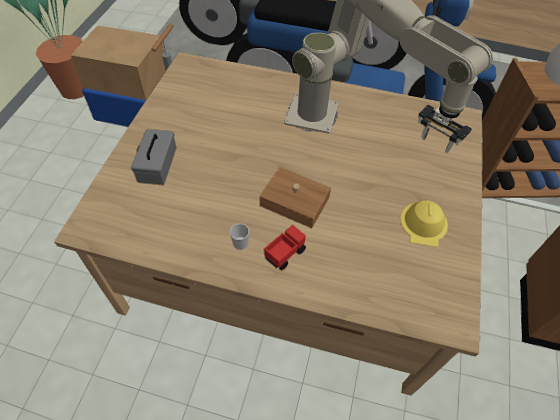

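>>> {"name": "carry_out", "arguments": {
  "rows": [
    [-0.452,-0.314,0,0,0,75],
    [-0.452,-0.314,0,0,0,75],
    [-0.452,-0.314,0,0,0,75],
    [-0.452,-0.314,0,0,0,75],
    [-0.452,-0.314,0,0,0,75],
    [-0.452,-0.314,0,0,0,75],
    [-0.452,-0.314,0,0,0,75],
    [-0.452,-0.314,0,0,0,75],
    [-0.452,-0.314,0,0,0,75],
    [-0.452,-0.314,0,0,0,75],
    [-0.452,-0.314,0,0,0,75],
    [-0.452,-0.314,0,0,0,75]
  ],
  "jaw": 0,
  "force": 30
}}

```text
t: 1.95
tool_pos: [0.5321, 0.0511, 0.2187]
orientation: [-2.439, -1.979, -0.0]
force: [-0.4, 0.6, -1.3]
opening: 0.093
gripper_force: 0.0
```

```bash
python3 - <<'E'
from h import *
c=cam('wrist');im=shot('wrist','w0.png');s=robot.read_state()
for n,z in [('lid_knob',.094),('lid',.068)]:
    for r in robot.outline_of('wrist',n)[:2]:
        ys,xs=np.nonzero(r['pixels']); print(n,r['conf'],r['pixel'],len(xs),xs.min(),xs.max(),ys.min(),ys.max(),toplane(c,[r['pixel']],z).round(4))
R=Ro.from_rotvec(s['orientation']).as_matrix()
print(s['tool_pos'],R.round(3),s['q'],s['force'])
E
```

```text
lid_knob 0.76 [276.8, 181.5] 40526 180 375 73 297 [[0.5361 0.0727 0.094 ]]
lid 0.94 [277.5, 177.1] 40419 180 375 73 297 [[0.5367 0.0727 0.068 ]]
[0.53215043 0.05112553 0.21873676] [[ 0.206  0.979  0.   ]
 [ 0.979 -0.206  0.   ]
 [ 0.     0.    -1.   ]] [-2.71407037e-04 -4.68660863e-02  1.67024557e+00  1.85597325e-04
  1.51813103e+00  2.06892669e-01] [-0.04781773  0.34412164  0.05732321]
```

View pics/w0.png

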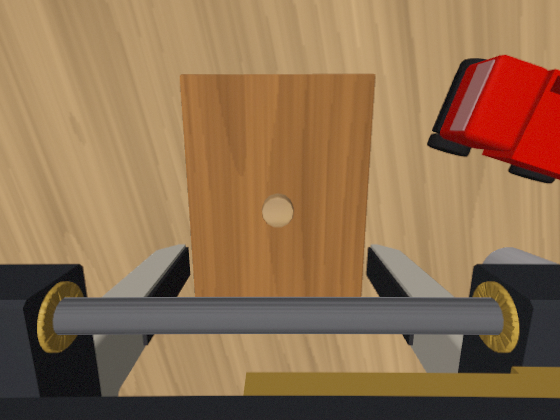

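```bash
python3 - <<'E'
from h import *
c=cam('wrist');s=robot.read_state();R=Ro.from_rotvec(s['orientation']).as_matrix()
P=toplane(c,[[278,211]],.104)[0]; L=toplane(c,[[181,74],[375,74]],.068)
print(P,(P-s['tool_pos'])@R, L, np.degrees(np.arctan2(*(L[1]-L[0])[[1,0]])))
print([(l-s['tool_pos'])@R for l in L])
E
```

```text
[0.53241937 0.04909813 0.104     ] [-0.00180254  0.00052025  0.11479545] [[0.47325408 0.17749287 0.068     ]
 [0.63805819 0.14302272 0.068     ]] -11.813582541324772
[array([ 0.11166688, -0.08380475,  0.15079163]), array([0.11184344, 0.08456554, 0.15082836])]
```

>>> {"name": "carry_out", "arguments": {
  "rows": [
    [-0.002,0.0005,0.04,0,0,0],
    [-0.002,0.0005,0.08,0,0,0],
    [-0.002,0.0005,0.11,0,0,0],
    [-0.002,0.0005,0.13,0,0,0],
    [-0.002,0.0005,0.142,0,0,0],
    [-0.002,0.0005,0.142,0,0,0],
    [-0.002,0.0005,0.142,0,0,0]
  ]
}}

```text
t: 2.98
tool_pos: [0.5334, 0.048, 0.0778]
orientation: [2.44, 1.977, 0.002]
force: [-0.7, 0.2, 0.7]
opening: 0.0928
gripper_force: 0.0
```

>>> {"name": "carry_out", "arguments": {
  "rows": [
    [0,0,0,0,0,0],
    [0,0,0,0,0,0],
    [0,0,0,0,0,0],
    [0,0,0,0,0,0],
    [0,0,0,0,0,0],
    [0,0,0,0,0,0],
    [0,0,0,0,0,0],
    [0,0,0,0,0,0]
  ],
  "jaw": 255,
  "force": 30
}}

```text
t: 3.98
tool_pos: [0.5325, 0.0478, 0.0766]
orientation: [-2.441, -1.977, 0.0]
force: [-1.4, -0.0, 0.0]
opening: 0.0271
gripper_force: 30.0
```

>>> {"name": "carry_out", "arguments": {
  "rows": [
    [0,0,-0.01,0,0,0],
    [0,0,-0.025,0,0,0],
    [0,0,-0.045,0,0,0],
    [0,0,-0.07,0,0,0],
    [0,0,-0.09,0,0,0],
    [0,0,-0.1,0,0,0],
    [0,0,-0.1,0,0,0]
  ]
}}

```text
t: 4.85
tool_pos: [0.5331, 0.0478, 0.1775]
orientation: [2.44, 1.977, 0.002]
force: [-0.2, 0.5, -2.3]
opening: 0.0274
gripper_force: 30.0
```

>>> {"name": "carry_out", "arguments": {
  "rows": [
    [-0.015,0.002,0,0,0,0],
    [-0.045,0.005,0,0,0,0],
    [-0.085,0.01,0,0,0,0],
    [-0.13,0.015,0,0,0,0],
    [-0.175,0.02,0,0,0,0],
    [-0.22,0.025,0,0,0,0],
    [-0.26,0.03,0,0,0,0],
    [-0.29,0.033,0,0,0,0],
    [-0.31,0.036,0,0,0,0],
    [-0.32,0.036,0,0,0,0],
    [-0.32,0.036,0,0,0,0]
  ]
}}

```text
t: 6.22
tool_pos: [0.5012, -0.2727, 0.1763]
orientation: [-2.441, -1.977, 0.0]
force: [-0.2, 0.2, -2.6]
opening: 0.0272
gripper_force: 30.0
```

```bash
python3 - <<'E'
from h import *
a=shot('top','top1.png');c=cam('top')
s=robot.read_state();print(s['tool_pos'],s['opening'],s['gripper_force'],s['force'],Ro.from_rotvec(s['orientation']).as_matrix().round(4).tolist())
b=a[150:330,170:450]; cv2.imwrite('pics/top1c.png',cv2.resize(b,(784,504),interpolation=2)[:,:,::-1])
for n,z in [('leg',.034),('cam_lever',.044),('pointer',.054),('lid',.168)]:
    for r in robot.outline_of('top',n)[:2]:
        ys,xs=np.nonzero(r['pixels']); print(n,r['conf'],r['pixel'],len(xs),toplane(c,[r['pixel']],z).round(4))
E
```

```text
[ 0.50140406 -0.27212551  0.17639284] 0.027269758575865177 29.999470710754395 [-0.12541416 -0.04610476 -2.8677226 ] [[0.2073, 0.9783, -0.0003], [0.9783, -0.2073, 0.0006], [0.0006, -0.0004, -1.0]]
leg 0.7 [265.7, 237.2] 312 [[0.5284 0.0197 0.034 ]]
cam_lever 0.67 [260.7, 238.7] 314 [[0.5227 0.0344 0.044 ]]
pointer 0.55 [237.6, 208.4] 51 [[0.6127 0.1066 0.054 ]]
lid 0.8 [345.0, 239.1] 2239 [[ 0.5159 -0.2045  0.168 ]]
lid 0.74 [260.0, 239.3] 314 [[0.5107 0.0316 0.168 ]]
```

View pics/top1c.png

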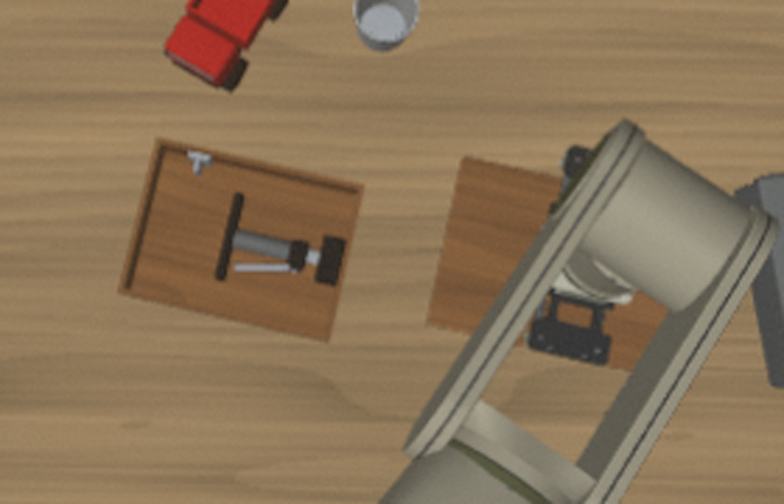

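>>> {"name": "carry_out", "arguments": {
  "rows": [
    [0,0,0.02,0,0,0],
    [0,0,0.055,0,0,0],
    [0,0,0.095,0,0,0],
    [0,0,0.125,0,0,0],
    [0,0,0.142,0,0,0],
    [0,0,0.15,0,0,0],
    [0,0,0.154,0,0,0],
    [0,0,0.156,0,0,0],
    [0,0,0.156,0,0,0],
    [0,0,0.156,0,0,0]
  ]
}}

```text
t: 7.72
tool_pos: [0.5019, -0.273, 0.0213]
orientation: [2.44, 1.977, 0.001]
force: [-0.9, 0.8, -2.0]
opening: 0.0275
gripper_force: 30.0
```

>>> {"name": "carry_out", "arguments": {
  "rows": [
    [0,0,0.001,0,0,0],
    [0,0,0.001,0,0,0],
    [0,0,0.001,0,0,0]
  ]
}}

```text
t: 8.1
tool_pos: [0.5019, -0.273, 0.0206]
orientation: [2.44, 1.977, 0.0]
force: [-2.7, 1.9, 6.1]
opening: 0.0273
gripper_force: 30.0
```

>>> {"name": "carry_out", "arguments": {
  "rows": [
    [0,0,0,0,0,0],
    [0,0,0,0,0,0],
    [0,0,0,0,0,0],
    [0,0,0,0,0,0],
    [0,0,-0.02,0,0,0],
    [0,0,-0.05,0,0,0],
    [0,0,-0.1,0,0,0],
    [0,0,-0.16,0,0,0],
    [0,0,-0.2,0,0,0],
    [0,0,-0.2,0,0,0]
  ],
  "jaw": 0
}}

```text
t: 9.35
tool_pos: [0.5038, -0.2742, 0.2264]
orientation: [2.434, 1.972, 0.005]
force: [-0.6, -0.4, -0.7]
opening: 0.0929
gripper_force: 0.0
```

>>> {"name": "carry_out", "arguments": {
  "rows": [
    [0.03,-0.006,0,0,0,0],
    [0.08,-0.012,0,0,0,0],
    [0.14,-0.022,0,0,0,0],
    [0.2,-0.03,0,0,0,0],
    [0.235,-0.036,0,0,0,0],
    [0.24,-0.036,0,0,0,0],
    [0.24,-0.036,0,0,0,0],
    [0.24,-0.036,0,0,0,0]
  ]
}}

```text
t: 10.35
tool_pos: [0.5159, -0.0316, 0.2195]
orientation: [2.442, 1.976, -0.001]
force: [-0.6, -0.2, -0.4]
opening: 0.093
gripper_force: 0.0
```

```bash
python3 - <<'E'
from h import *
c=cam('wrist');im=shot('wrist','w1.png');s=robot.read_state();R=Ro.from_rotvec(s['orientation']).as_matrix()
for n,z in [('leg',.034),('cam_lever',.044),('pointer',.054)]:
    for r in robot.outline_of('wrist',n)[:2]:
        ys,xs=np.nonzero(r['pixels']); print(n,r['conf'],r['pixel'],len(xs),xs.min(),xs.max(),ys.min(),ys.max(),(toplane(c,[r['pixel']],z)-s['tool_pos'])@R)
print(s['tool_pos'],R.round(4).tolist(),s['force'])
t=shot('top','top2.png');
for r in robot.outline_of('top','lid')[:1]: print(toplane(cam('top'),[r['pixel']],.012))
E
```

```text
leg 0.77 [274.6, 126.1] 3960 225 327 90 188 [[ 0.06833376 -0.00298074  0.18548303]]
cam_lever 0.7 [250.9, 141.1] 462 242 261 112 171 [[ 0.05400868 -0.02622711  0.1754939 ]]
pointer 0.9 [354.2, 39.8] 726 334 365 18 58 [[0.14210689 0.06784039 0.16544006]]
[ 0.51589134 -0.03166091  0.21950453] [[0.209, 0.9779, -0.0003], [0.9779, -0.209, -0.0003], [-0.0003, -0.0003, -1.0]] [ 0.27288585 -0.40496954  0.04736234]
[[ 0.50424778 -0.26857466  0.012     ]]
```

View pics/w1.png

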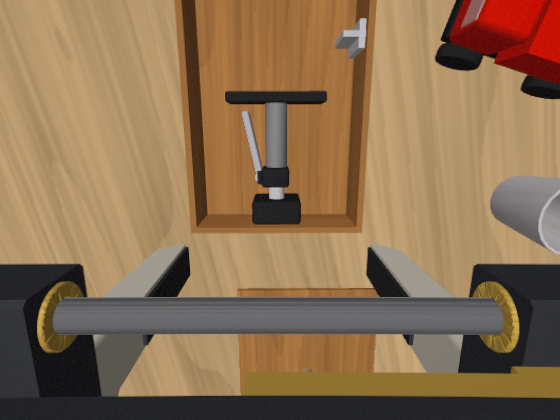

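```bash
python3 - <<'E'
import cv2
a=cv2.imread('pics/w1.png')[10:235,180:380]; cv2.imwrite('pics/w1c.png',cv2.resize(a,None,fx=2.66,fy=2.66,interpolation=2))
E
```

```text
(no output)
```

View pics/w1c.png

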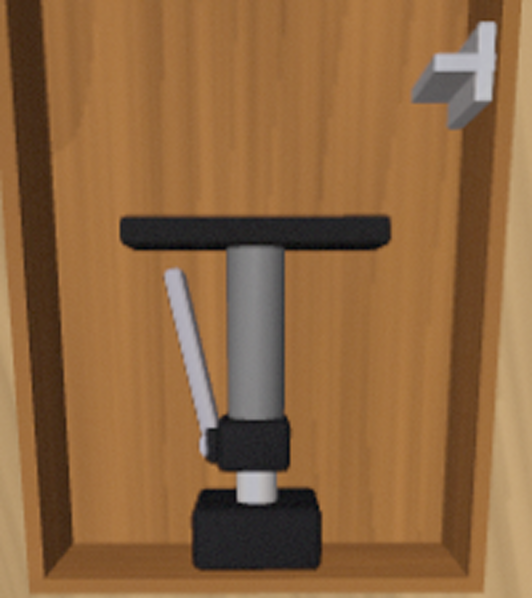

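```bash
python3 - <<'E'
from h import *
c=cam('wrist');s=robot.read_state();R=Ro.from_rotvec(s['orientation']).as_matrix()
f=lambda u,v,z:((toplane(c,[[180+u/2.66,10+v/2.66]],z)[0]-s['tool_pos'])@R*1e3).round(1)
print('ptr',f(457,62.5,.054),f(487,24,.054),f(487,100,.054),'noseL',f(433,62,.054))
print('foot top +x edge',f(255,216,.051),'L',f(120,220,.051),'R',f(390,220,.051),'bottom edge if z=.017',f(255,249,.017),'if .051',f(255,249,.051))
print('sleeve',f(227,330,.034),f(283,330,.034),f(227,420,.034),f(283,420,.034))
print('lever tip',f(164,270,.044),f(184,268,.044),'collar top',f(255,418,.05),f(255,470,.05))
print('block top',f(195,492,.052),f(320,492,.052),f(255,540,.052))
print('case -x edge',f(30,592,.06),f(484,589,.06),f(255,545,.06))
E
```

```text
ptr [147.1  65.5 165.6] [158.5  74.7 165.6] [135.8  76.2 165.6] noseL [147.3  57.5 165.6]
foot top +x edge [ 99.6  -1.6 168.6] L [ 98.2 -48.8 168.6] R [ 98.3  45.6 168.6] bottom edge if z=.017 [ 90.8  -1.8 202.6] if .051 [ 88.6  -1.6 168.6]
sleeve [ 60.5 -12.3 185.6] [ 60.6   8.9 185.6] [ 26.5 -12.6 185.6] [ 26.6   9.2 185.6]
lever tip [ 81.8 -34.6 175.6] [ 82.5 -27.3 175.6] collar top [ 29.2  -1.6 169.6] [  9.7  -1.6 169.6]
block top [  1.6 -24.2 167.6] [  1.7  22.9 167.6] [-17.   -1.6 167.6]
case -x edge [-35.3 -86.4 159.6] [-33.9  84.8 159.6] [-16.9  -1.6 159.6]
```

>>> {"name": "carry_out", "arguments": {
  "rows": [
    [0.03,-0.003,0.02,0,0,0],
    [0.065,-0.006,0.06,0,0,0],
    [0.075,-0.006,0.11,0,0,0],
    [0.075,-0.006,0.14,0,0,0],
    [0.075,-0.006,0.14,0,0,0]
  ],
  "jaw": 47,
  "force": 15
}}

```text
t: 11.28
tool_pos: [0.5232, 0.0442, 0.0768]
orientation: [-2.438, -1.975, 0.007]
force: [0.5, -0.6, 0.8]
opening: 0.0756
gripper_force: 0.0
```

```bash
python3 - <<'E'
from h import *
c=cam('wrist');im=shot('wrist','w2.png');s=robot.read_state();R=Ro.from_rotvec(s['orientation']).as_matrix()
print(s['tool_pos'],s['opening'],s['force'])
E
```

```text
[0.52489795 0.04404496 0.07909546] 0.07588515037409872 [ 0.02257984 -0.50846244 -0.4029108 ]
```

View pics/w2.png

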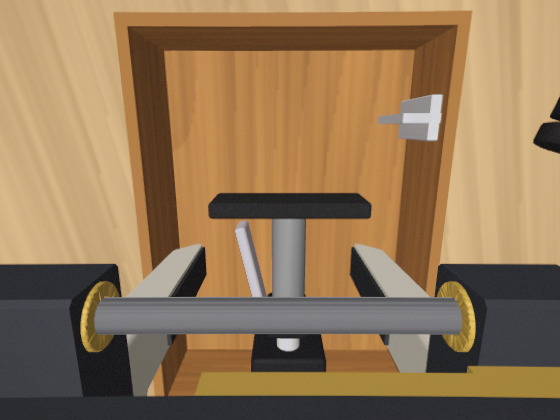

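```bash
python3 - <<'E'
from h import *
c=cam('wrist');s=robot.read_state();R=Ro.from_rotvec(s['orientation']).as_matrix()
f=lambda u,v,z:((toplane(c,[[u,v]],z)[0]-s['tool_pos'])@R*1e3).round(1)
print('foot',f(289,194,.051),f(289,206,.051),'ptr',f(418,117.5,.054),f(437,95,.054),f(437,140,.054),'sleeve',f(273,240,.034),f(305,240,.034))
print(R.round(4).tolist(), s['tool_pos'])
# pixel where foot/pointer tops would appear at z TCP .015 with foot 12.5 ahead
E
```

```text
foot [29.9  6.8 28.1] [22.7  6.9 28.1] ptr [72.4 75.6 24.9] [83.7 84.3 24.9] [60.5 87.2 24.9] sleeve [-4.1 -2.8 45.1] [-4.  18.1 45.1]
[[0.2076, 0.9782, -0.0023], [0.9782, -0.2076, -0.0], [-0.0005, -0.0023, -1.0]] [0.52489795 0.04404496 0.07909546]
```

>>> {"name": "carry_out", "arguments": {
  "rows": [
    [0,0,0.02,0,0,0],
    [0,0,0.045,0,0,0],
    [0,0,0.06,0,0,0],
    [0,0,0.064,0,0,0],
    [0,0,0.064,0,0,0],
    [0,0,0.064,0,0,0]
  ]
}}

```text
t: 12.08
tool_pos: [0.5266, 0.0441, 0.0167]
orientation: [2.44, 1.977, 0.002]
force: [-0.1, -0.9, -0.4]
opening: 0.0756
gripper_force: 0.0
```

>>> {"name": "carry_out", "arguments": {
  "rows": [
    [0.003,0,0,0,0,0],
    [0.006,0,0,0,0,0],
    [0.009,0,0,0,0,0],
    [0.014,0,0,0,0,0],
    [0.022,0,0,0,0,0],
    [0.032,0,0,0,0,0],
    [0.042,0,0,0,0,0],
    [0.05,0,0,0,0,0],
    [0.055,0,0,0,0,0],
    [0.057,0,0,0,0,0],
    [0.057,0,0,0,0,0],
    [0.057,0,0,0,0,0]
  ]
}}

```text
t: 13.58
tool_pos: [0.5374, 0.0998, 0.0155]
orientation: [-2.441, -1.977, 0.0]
force: [0.9, -2.9, 1.2]
opening: 0.0752
gripper_force: 1.2
```

>>> {"name": "carry_out", "arguments": {
  "rows": [
    [0,0,0,0,0,0],
    [0,0,0,0,0,0]
  ]
}}

```text
t: 13.82
tool_pos: [0.5374, 0.0998, 0.0156]
orientation: [-2.441, -1.977, 0.0]
force: [1.0, -3.3, 0.5]
opening: 0.0759
gripper_force: 1.4
```

```bash
python3 - <<'E'
from h import *
s=robot.read_state();c=cam('wrist');im=shot('wrist','w3.png')
print(s['tool_pos'].round(4),s['opening'],s['force'])
R=Ro.from_rotvec(s['orientation']).as_matrix()
print('pred ptr/foot px',proj(c,[s['tool_pos']+R@np.array([.0125,-y,-(z-s['tool_pos'][2])]) for y,z in [(-.0695,.054),(0,.051)]]).round(0).tolist())
t=shot('top','top3.png')[190:260,210:290]; t=cv2.resize(t,(560,490),interpolation=2)
cv2.imwrite('pics/c3.png',cv2.resize(im,(560,420))[:,:,::-1]); cv2.imwrite('pics/t3c.png',t[:,:,::-1])
E
```

```text
[0.5374 0.0998 0.0156] 0.07593994274587783 [ 1.03545951 -3.26850221  0.52516266]
pred ptr/foot px [[451.0, 269.0], [277.0, 265.0]]
```

View pics/w3.png

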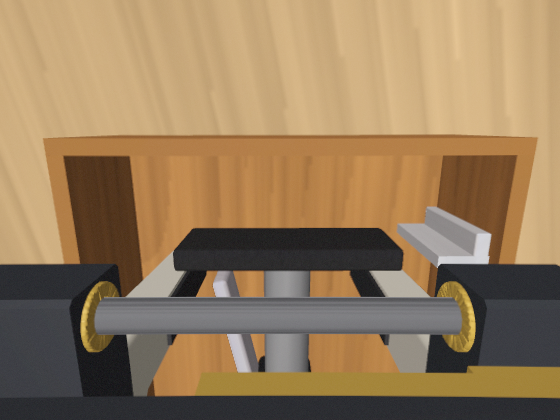

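```bash
python3 - <<'E'
import cv2,numpy as np
a=cv2.imread('pics/w3.png')[195:285,330:500]; t=cv2.imread('pics/top3.png')[192:262,212:272]
g=lambda i:np.clip(255*(i/255.)**.6,0,255).astype(np.uint8)
A=cv2.resize(g(a),None,fx=4.7,fy=4.7,interpolation=2)  # 799x423
o=np.zeros((600,800,3),np.uint8); o[:300,:]=A[120:420,:800] if A.shape[1]>=800 else cv2.copyMakeBorder(A[120:420],0,0,0,800-A.shape[1],0)
T=cv2.resize(g(t),None,fx=4.28,fy=4.28,interpolation=2)[:300]; o[300:300+T.shape[0],:T.shape[1]]=T
b=cv2.imread('pics/w3.png')[220:280,165:285]; B=cv2.resize(g(b),None,fx=4.2,fy=4.2,interpolation=2); o[300:300+B.shape[0],280:280+B.shape[1]]=B
cv2.imwrite('pics/m3.png',o)
E
```

```text
(no output)
```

View pics/m3.png

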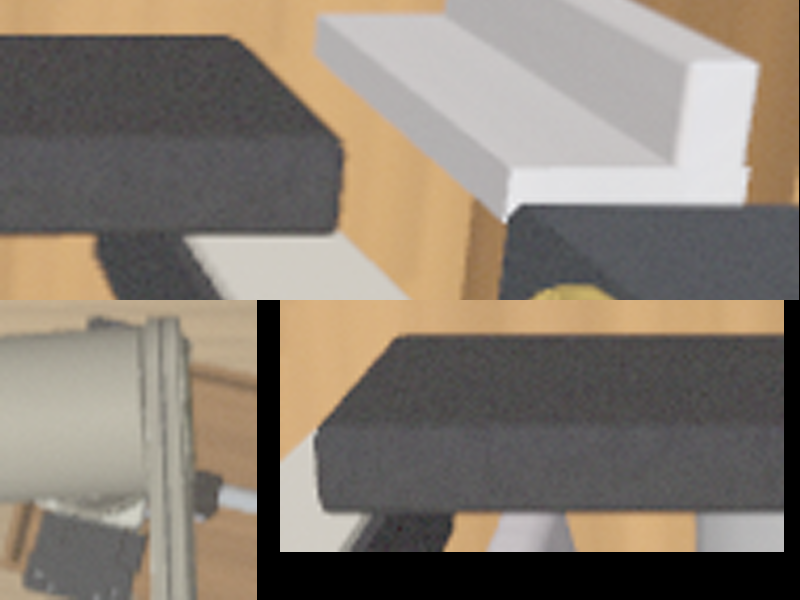

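```bash
python3 - <<'E'
from h import *
c=cam('wrist');s=robot.read_state();R=Ro.from_rotvec(s['orientation']).as_matrix()
f=lambda u,v,z:((toplane(c,[[330+u/4.7,195+(v+120)/4.7]],z)[0]-s['tool_pos'])@R*1e3).round(1)
print('foot +x,-x top edges',f(200,137,.051),f(200,232,.051),'bottom +x',f(100,37,.017),'right end',f(341,180,.051))
print('ptr +x top edge',f(590,168,.054),f(515,168,.054),'-x edge',f(505,217,.054),'back end',f(722,63,.054),'bottom +x nose',f(318,14,.006))
E
```

```text
foot +x,-x top edges [ 19.4  38.7 -35.5] [ 10.5  39.3 -35.5] bottom +x [18.  37.4 -1.5] right end [ 15.4  51.2 -35.5]
ptr +x top edge [ 17.8  70.8 -38.5] [ 17.8  64.5 -38.5] -x edge [ 13.3  64.2 -38.5] back end [ 27.1  80.3 -38.5] bottom +x nose [17.5 64.5  9.5]
```

>>> {"name": "carry_out", "arguments": {
  "rows": [
    [0.001,0,0,0,0,0],
    [0.001,0,0,0,0,0],
    [0.001,0,0,0,0,0],
    [0.001,0,0,0,0,0],
    [0.001,0,0,0,0,0],
    [0.001,0,0,0,0,0],
    [0.001,0,0,0,0,0],
    [0.001,0,0,0,0,0],
    [0.001,0,0,0,0,0],
    [0.001,0,0,0,0,0],
    [0.001,0,0,0,0,0],
    [0.001,0,0,0,0,0]
  ]
}}

```text
t: 15.42
tool_pos: [0.5377, 0.1009, 0.0156]
orientation: [-2.441, -1.978, 0.0]
force: [-0.1, -1.7, -0.9]
opening: 0.075
gripper_force: 1.2
```

>>> {"name": "carry_out", "arguments": {
  "rows": [
    [0,0,0,0,0,0],
    [0,0,0,0,0,0],
    [0,0,0,0,0,0],
    [0,0,0,0,0,0],
    [0,0,0,0,0,0],
    [0,0,0,0,0,0],
    [0,0,0,0,0,0],
    [0,0,0,0,0,0]
  ],
  "jaw": 255,
  "force": 15
}}

```text
t: 16.42
tool_pos: [0.5376, 0.1008, 0.0152]
orientation: [-2.441, -1.977, 0.0]
force: [3.1, -3.1, -9.4]
opening: 0.0303
gripper_force: 17.7
```

```bash
python3 - <<'E'
from h import *
s=robot.read_state();c=cam('wrist');im=shot('wrist','w4.png')
print(s['t'],s['tool_pos'].round(4),s['opening'],s['gripper_force'],s['force'])
a=im[:,:,::-1]; g=lambda i:np.clip(255*(i/255.)**.6,0,255).astype(np.uint8)
A=cv2.resize(g(a[195:285,330:500]),None,fx=4.7,fy=4.7,interpolation=2)[120:420]
B=cv2.resize(g(a[210:410,180:380]),None,fx=1.5,fy=1.5,interpolation=2)
o=np.zeros((600,800,3),np.uint8);o[:300,:A.shape[1]]=A;o[300:,:300]=B
o[300:,320:720]=cv2.resize(a,(400,300));cv2.imwrite('pics/m4.png',o)
E
```

```text
16.425 [0.5376 0.1008 0.0152] 0.030287076809691994 17.734480127692223 [ 3.14252448 -3.14681385 -9.44216209]
```

View pics/m4.png

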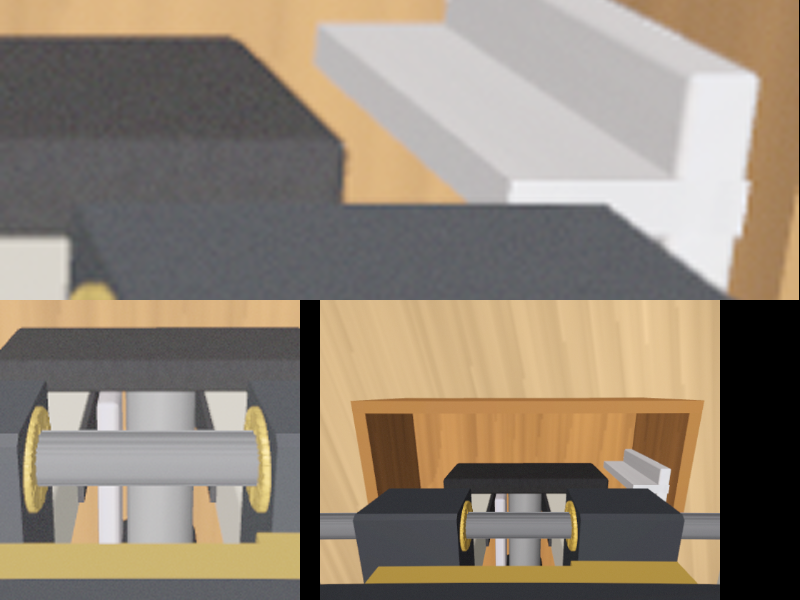

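```bash
python3 -c "
from plant import robot
print(robot.close_job())"
```

```text
the job is handed in; nothing more can be done
None
```

I laid the lid flat on the bench beside the box, drew the leg out to within about 1 mm of the pointer and held it there about a second with the lever open. I then closed the lever flat and handed the job in at about 16.5 s, still gripping the leg; the result of the judging was not shown to me.

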